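# Load the wax carousel, bring the jar to the front and hold it

### The job

Take the red-lidded wax jar off the top of the stack of three and lower it, without dropping it, into the empty well of the wax carousel. Turn the carousel until the red-lidded jar faces front, lined up with the yellow arrow on the carousel's base, and finish with the gripper still closed on the carousel's centre knob, holding it still while I unscrew the jar. Leave the other two jars of the stack and everything else on the shelf where they are.

Things in the scene. Friction and masses are not known exactly. Their poses are not given: they have to be found in the camera images.
- red_jar_center (a point): centre (half-way up) of the loose jar to be loaded: a plain upright cylinder, 56 mm in diameter over body and lid alike, 64 mm tall, about 0.14 kg, white body, red band and red lid. It starts on top of a stack of three such jars, its centre 160 mm above the shelf; z is its upward axis
- jar_red: the same jar; origin at the centre of its underside, z up
- mid_jar_center (a point): centre of the middle jar of the stack (amber, green lid, same size); stays where it is
- low_jar_center (a point): centre of the bottom jar of the stack (amber, green lid, same size), standing on the shelf; stays where it is
- carousel_base: the fixed base of the carousel; origin on its axis at shelf height, its -x side is the front. On it turns a grey round tray, 270 mm in diameter, with five equally spaced wells 95 mm from the axis; four hold jars of the same size as the red one (blue, brass, white and silver lids, tops 86 mm above the shelf), fixed fast to the tray
- empty_well (a point): centre of the floor of the carousel's only empty well, 22 mm above the shelf, 95 mm from the carousel's axis; it turns with the tray. The well is a ring wall of 64 mm inner and 70 mm outer diameter, 10 mm high above that floor. A jar standing in it has its centre 32 mm above this point
- front_spot (a point): point fixed on the carousel's base, 22 mm above the shelf and 95 mm from the axis on the base's front side, roughly towards the robot: where the empty well's floor centre must come. A black tongue with a yellow arrow on it sticks out from the base on this side, 135 to 175 mm from the axis, 7 mm high
- carousel_knob (a point): round black knob on the carousel's axis, fixed to the tray and turning it: 44 mm in diameter, 36 mm tall, on a thin steel stem (its solid is named carousel_c0); this point lies on the axis half-way up the knob, 118 mm above the shelf (knob from 100 to 136 mm); z up. Nothing but the stem lies within 65 mm of the axis above 35 mm
- carousel (a joint): angle of the tray on its base, rad, positive anticlockwise seen from above; 0 or any whole turn when the empty well is at the front by the arrow. Starts anywhere from 0.75 to 5.53, at least 0.75 rad off the front. Turns either way without a stop, with light bearing friction (about 0.04 N m), and stays where it is left
- pole_basket: bystander: red ski pole basket, a spoked ring 100 mm across, 26 mm high; origin under its centre
- headlamp: bystander: silver headlamp unit without strap, about 60 x 74 mm, 42 mm high; origin under its centre
- boot_tree: bystander: wooden boot tree about 300 mm long (along its x) and 74 mm wide and high; origin under its middle
- ice_scraper: bystander: grey plastic ice scraper, 210 mm long (along its x), 100 mm wide, 18 mm high; origin on its underside near the middle
- wax_cork: bystander: cork polishing block 60 x 40 x 30 mm; origin under its centre
Mind the look-alikes: they are no part of the job. Leave any purple or turquoise look-alike of the jar_red alone.

How it is judged:
By the outcome, as a careful person would: the job done as asked, in the order asked, and still so for the second after the job is handed in, while the arm keeps its last pose, push and grip.
It also fails if it takes over 58 s, if anything falls off the work surface, if the arm or the gripper's body presses on something with over 40 N, if the wrist force passes 120 N, or if a joint passes its speed limit or range.

### The arm

A 6-joint arm with a two-finger parallel gripper is mounted at the origin on the work surface. World frame = base frame: x ahead of the robot, y to its left, z up, the work surface at z = 0. Lengths are in mm, angles in degrees, forces in N, time in s.
With the tool pointing down it reaches from about 350 to 850 mm from the base axis. Payload 8.1 kg.
Tool frame: the origin (TCP) lies between the finger pads; the fingertips stand arm.nose_length ahead of it and the grasp point (between the pads) lies 5 mm behind it (arm.nose_length is the distance from the TCP to the fingertips, in mm); z points along the fingers, y is the direction in which the jaws open and shut (so a half turn about z gives the same grasp; the last joint's range is limited). The gripper opens to 85 mm and grips with 20 to 120 N. Pads are 22 mm wide; open, the fingers measure 114 mm over their backs; the gripper's body (76 mm by 85 mm) begins 54 mm behind the grasp point. The pads swing forward as they close: fully open they stand 13 mm farther back than shut.
Start: joints at [-77.831, 7.471, 85.268, -0, 87.261, -4.893], TCP at [176.071, -573.589, 245.292] pointing down, gripper open.
Joint ranges: [-169.43, 169.43], [-51.17, 129.36], [1.28, 143.12], [-76.62, 256.62], [0, 156.53], [-152.29, 152.29]. Speed limits (degrees/s): [136.94, 136.94, 159.86, 180, 180, 180].

### API

Orientations are given as [roll, pitch, yaw] about the fixed x, y, z axes, in that order (R = Rz(yaw) Ry(pitch) Rx(roll)).
In Python, from rig import arm gives the robot as it stands.
- The arm moves only by the tool send_rows, never from a script. Its argument "moves" is a list that holds one entry, the list of rows, each a list of 5 numbers: the shift along the tool's x, y, z in m, then the turn about the tool's z in degrees, then the opening, from 0 (shut) to 1 (fully open). A call has 1 to 12 rows; each row is the pose to reach, as a shift and turn from the pose commanded when the call began, along the tool's axes at that moment; what a row does not reach only later rows make up. A row lasts 1/8 s, in which the tool goes at most 62.5 mm and 10.7 degrees, less where a joint would pass 70% of its speed; a pose out of reach is approached as far as the arm can. A call with a gripper value outside its range is refused whole. The fingers move at their own pace and stop on an object; "newtons" is the grip in N (left out, the last holds). Time passes only in rows, so rows that repeat a pose let the fingers close. It gives the time, the measured TCP pose, the force and the opening at its end, in the units of the state.
- arm.get_state(): the state, without advancing time (a new reading comes with each control period).
- arm.capture(name): name is "scene" or "top" or "wrist"; returns the picture (400x640x3 uint8, red, green, blue); there is no depth.
- arm.camera_info(name): a dict with "mtx" (3x3 intrinsics, pixels), "distortion" ([k1, k2, p1, p2, k3] as OpenCV has them; the pictures are not rectified), "R" (3x3) and "t" (3): a world point X has camera coordinates R X + t. Camera axes: x right, y down, z forward; pixel columns grow to the right and rows downward; lengths in mm; the calibration is good to about 2 mm. A picture is of the moment at which its call begins: read the wrist's pose just before it. camera_info takes no time and is no camera call; for the wrist camera it gives the pose at the moment of the call.
- arm.sign_off(): hands the job in, once; it reports no verdict.
Trained networks look in the newest picture that a camera, given by its name, has taken for a name from the list of things; names that differ only in an ending like _2 or _b are one class to them, and where a whole thing is asked for, a point or a joint stands for the part that bears it (a point fixed in the world has none). Each returns a list of dicts, best first, with "confidence" (0 to 1); they miss things now and then, are a little off and sometimes report something else, mostly with a low value. They report only what shows in the picture. A call takes as long as a camera call. They do not tell look-alikes from the thing itself.
- arm.recognise(target, camera): "centre" ([column, row] in pixels, amid what is visible of it).
- arm.tip_of(target, camera): "centre" ([column, row] in pixels: a listed point, or the origin of a listed thing).
The state is a dict: "time": time; "joints": joint angles; "qd": joint speeds; "effort": joint torques, N m; "position": TCP position; "tool_rot": TCP orientation; "ft_force": force on the tool from outside, world axes, zero at the start; "torque": the same for the moment, N m; "gripper_width": finger opening in mm.
Only numpy, scipy, OpenCV 4.12 (cv2) and the standard library are available. Lean on these libraries where they do the work, as an engineer would, in place of code of your own. Each camera call takes 0.05 s, during which the arm holds its last target. There are 200 camera calls.

## Working session

There is one attempt and no reset: what is moved stays moved. The work goes in short steps, Python scripts to look and compute and a tool call to move; the robot and the scene stay as the last step left them, time stands still between calls to the robot, and variables do not carry over. Pictures are saved under pics/ and viewed, about 8 in all and at most 12, crops included, and the job is handed in when it is done.

Besides the shell and the picture viewer there is one more tool, called after "Request:" as name(argument=value, ...), one argument or row to a line, values as JSON. send_rows: Moves the arm, as the interface text tells. Its arguments: {"type":"object","properties":{"moves":{"type":"array","items":{"type":"array","items":{"type":"array","items":{"type":"number"}}}},"newtons":{"type":"number"}},"required":["moves"]}

```bash
ls; mkdir -p pics; cat > h.py <<'E'
from rig import arm
import numpy as np, cv2
def cam(n):
    c=arm.camera_info(n); return [np.array(c[k],float) for k in("mtx","distortion","R","t")]
def ray(n,px,c=None):
    K,d,R,t=c or cam(n)
    u=cv2.undistortPoints(np.array([[px]],float),K,d)[0,0]
    v=R.T@np.array([u[0],u[1],1]); return -R.T@t, v/np.linalg.norm(v)
def atz(n,px,z,c=None):
    o,v=ray(n,px,c); return o+v*(z-o[2])/v[2]
def proj(n,X,c=None):
    K,d,R,t=c or cam(n)
    return cv2.projectPoints(np.array(X,float).reshape(-1,3),cv2.Rodrigues(R)[0],t,K,d)[0][:,0]
def save(n,f):
    cv2.imwrite("pics/"+f,arm.capture(n)[:,:,::-1])
E
python3 - <<'E'
from h import *
s=arm.get_state(); print(s, arm.nose_length)
Z=dict(red_jar_center=160,mid_jar_center=96,low_jar_center=32,carousel_base=0,empty_well=22,front_spot=22,carousel_knob=118,pole_basket=0,headlamp=0,boot_tree=0,ice_scraper=0,wax_cork=0)
for n in("scene","top"):
    save(n,n+"0.png"); c=cam(n); print(n,-c[2].T@c[3])
    for k,z in Z.items():
        for r in arm.tip_of(k,n)[:3]: print(n,k,np.round(r["centre"]),round(r["confidence"],2),np.round(atz(n,r["centre"],z,c)))
im=np.vstack([cv2.imread(f"pics/{n}0.png") for n in("scene","top")]); 
E
```

```text
pics
{'time': 0.0, 'joints': array([-7.78296877e+01,  7.51559205e+00,  8.53285648e+01,  4.61851992e-04,
        8.72604824e+01, -4.89230748e+00]), 'qd': array([ 0.04588237, -0.01561615,  0.02604531,  0.08100997,  0.00736119,
        0.03423358]), 'effort': array([ 1.78580365e-03, -5.69396138e+01, -5.00544190e+01, -2.67007053e-04,
        1.49047875e-02, -2.49053608e-05]), 'position': array([ 175.97339387, -573.07928337,  244.24619797]), 'tool_rot': array([-1.79895781e+02, -9.38355570e-03,  1.70625888e+01]), 'ft_force': array([ 0.1131973 , -0.09236131, -0.05649658]), 'torque': array([-0.05934071, -0.01819457,  0.05016805]), 'gripper_width': 85.32843733052677} 14.0
scene [1538.27019371 -252.54570029  783.29499444]
scene red_jar_center [413. 214.] 0.84 [782. 181. 160.]
scene red_jar_center [372. 233.] 0.76 [821.  63. 160.]
scene red_jar_center [374. 173.] 0.65 [580. 163. 160.]
scene mid_jar_center [370. 189.] 0.92 [562. 161.  96.]
scene low_jar_center [369. 210.] 0.6 [574. 159.  32.]
scene carousel_base [246. 229.] 0.81 [ 524. -191.    0.]
scene empty_well [236. 249.] 0.6 [ 630. -230.  
[... 556 characters left out ...]
 0.65 [574. 238. 160.]
top red_jar_center [250. 186.] 0.6 [580. 165. 160.]
top mid_jar_center [254. 191.] 0.5 [578. 161.  96.]
top low_jar_center [376. 188.] 0.63 [ 613. -228.   32.]
top low_jar_center [255. 195.] 0.59 [581. 164.  32.]
top low_jar_center [365. 240.] 0.25 [ 441. -192.   32.]
top carousel_base [359. 217.] 0.91 [ 522. -176.    0.]
top empty_well [376. 187.] 0.88 [ 619. -228.   22.]
top front_spot [366. 239.] 0.69 [ 447. -195.   22.]
top carousel_knob [368. 209.] 0.96 [ 529. -193.  118.]
top pole_basket [313. 142.] 0.87 [774. -18.   0.]
top headlamp [176. 263.] 0.78 [357. 414.   0.]
top boot_tree [452. 212.] 0.94 [ 545. -481.    0.]
top wax_cork [256. 138.] 0.76 [782. 177.   0.]
```

View pics/scene0.png

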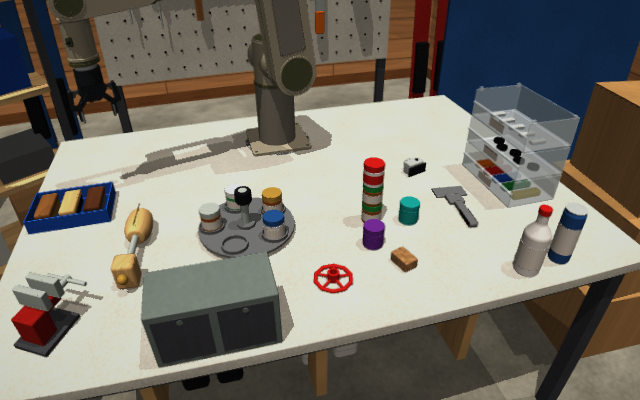

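View pics/top0.png

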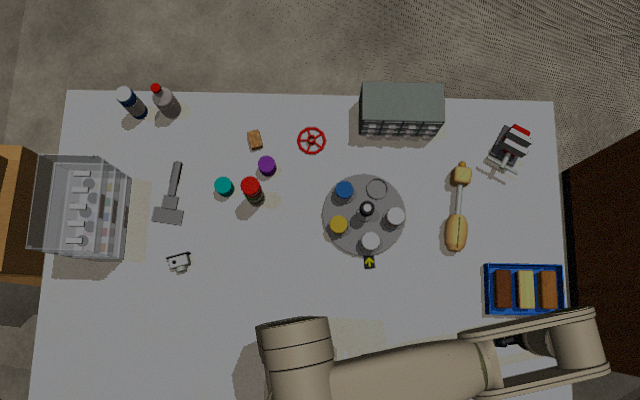

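The red jar tops the stack (scene 374,173; top 251,186). The purple jar (top 266,165) and turquoise jar (224,186) are the look-alikes. The empty well is on the carousel's far side (top 376,188), and the arrow is at (369,262).

```bash
cat >> h.py <<'E'
from scipy.spatial.transform import Rotation as Ro
def delta(p,yaw=None):
    s=arm.get_state(); R=Ro.from_euler("xyz",s["tool_rot"],degrees=True).as_matrix()
    d=R.T@(np.array(p)-s["position"])/1000
    t=0 if yaw is None else -(yaw-s["tool_rot"][2])
    print("rows:",np.round(d,4),"turn",round(t,1))
E
python3 - <<'E'
from h import *
s=arm.get_state(); K,d,R,t=cam("wrist"); T=Ro.from_euler("xyz",s["tool_rot"],degrees=True).as_matrix()
print("cam in tool",T.T@(-R.T@t-s["position"]), "axis",T.T@R.T[:,2],K)
delta((440,-190,380),0)
E
```

```text
cam in tool [ 7.29977070e+01 -1.18467576e-01 -1.28737302e+02] axis [-2.95387085e-01  4.73145343e-04  9.55377541e-01] [[298.13179113   0.         318.65386586]
 [  0.         298.13179113 203.82373609]
 [  0.           0.           1.        ]]
rows: [ 0.3649 -0.2893 -0.1347] turn 17.1
```

```bash
python3 - <<'E'
from h import *
delta((590,-190,330),0)
E
```

```text
rows: [ 0.5083 -0.2453 -0.0847] turn 17.1
```

Request:
send_rows(
  moves=[
    [[0.01,-0.005,-0.05,0,1],[0.05,-0.025,-0.085,3,1],[0.1,-0.05,-0.085,6,1],[0.15,-0.073,-0.085,9,1],[0.2,-0.097,-0.085,12,1],[0.25,-0.121,-0.085,15,1],[0.3,-0.145,-0.085,17,1],[0.35,-0.169,-0.085,17,1],[0.4,-0.193,-0.085,17,1],[0.45,-0.217,-0.085,17,1],[0.49,-0.237,-0.085,17,1],[0.508,-0.245,-0.085,17,1]],
  ],
)

```text
time: 2.8
position: [591.1, -188.3, 330.0]
tool_rot: [-180.0, 0.0, 0.2]
ft_force: [0.2, 0.1, 0.8]
gripper_width: 85.2
```

Request:
send_rows(
  moves=[
    [[0,0,0,0,1],[0,0,0,0,1]],
  ],
)

```text
time: 3.05
position: [589.2, -191.4, 330.3]
tool_rot: [180.0, 0.0, 0.0]
ft_force: [-0.2, 0.3, -0.6]
gripper_width: 85.4
```

```bash
cat > m.py <<'E'
from h import *
import sys
def look(f,keys):
    s=arm.get_state(); c=cam("wrist"); save("wrist",f); print(s["time"],s["position"],s["tool_rot"])
    np.savez(f[:-4],K=c[0],d=c[1],R=c[2],t=c[3])
    Z=dict(red_jar_center=160,mid_jar_center=96,low_jar_center=32,jar_red=128,carousel_base=0,empty_well=22,front_spot=22,carousel_knob=118)
    for k in keys:
        for r in arm.tip_of(k,"wrist")[:3]: print(k,np.round(r["centre"],1),round(r["confidence"],2),np.round(atz("wrist",r["centre"],Z[k],c),1))
    return c
E
python3 -c "
from m import *
look('w1.png',['carousel_base','empty_well','front_spot','carousel_knob'])
delta((650,163,340),0)"
```

```text
3.05 [ 589.17570606 -191.39045102  330.31642575] [1.79971308e+02 2.30649151e-02 6.61360789e-03]
carousel_base [318.5 199.7] 0.8 [ 527.2 -192.2    0. ]
empty_well [342.8 145.3] 0.97 [ 615.8 -227.5   22. ]
front_spot [326.8 258.7] 0.66 [ 433.5 -205.5   22. ]
front_spot [ 46.3 184.7] 0.27 [559.1 233.2  22. ]
rows: [ 0.0606 -0.3542 -0.0095] turn -0.0
```

View pics/w1.png

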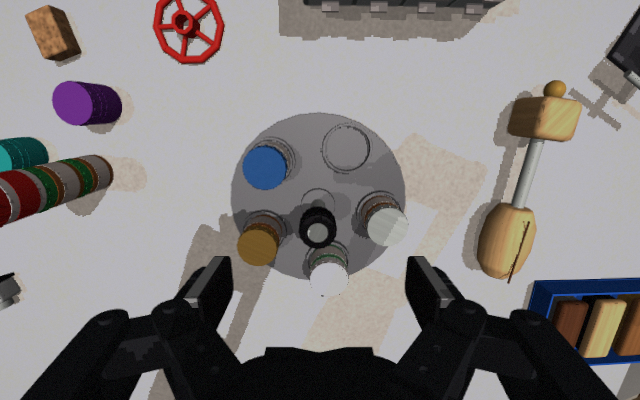

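Wrist view: empty well at (345,147), blue lid (265,167), brass (258,244), silver (389,227), white (329,279), knob (318,222). The stack is at the left edge.

```bash
python3 - <<'E'
from h import *
from scipy.optimize import least_squares
z=np.load("w1.npz"); c=[z[k] for k in "KdRt"]
px=np.array([[345,147.5],[265,167],[258,244],[329,279],[389,227],[316.5,231]]) # well floor, lids, knob top
def model(p):
    ax,ay,th=p; X=[]
    for i,h in enumerate([32,86,86,86,86]):
        a=th+i*np.deg2rad(72); X.append([ax+95*np.cos(a),ay+95*np.sin(a),h])
    X.append([ax,ay,136]); return proj("",X,c)
f=least_squares(lambda p:(model(p)-px).ravel(),[527,-191,-.4],loss="soft_l1")
print(f.x[:2],np.degrees(f.x[2]),np.round(model(f.x)-px,1))
# arrow in top cam
im=cv2.imread("pics/top0.png"); hsv=cv2.cvtColor(im,cv2.COLOR_BGR2HSV)
m=cv2.inRange(hsv,(22,150,100),(38,255,255)); m[:245]=0;m[275:]=0;m[:,:350]=0;m[:,390:]=0
ys,xs=np.nonzero(m); print(len(xs),xs.mean(),ys.mean()); a=atz("top",(xs.mean(),ys.mean()),7); print(a, np.degrees(np.arctan2(a[1]-f.x[1],a[0]-f.x[0])))
big=cv2.resize(im[165:275,310:430],None,fx=5,fy=5,interpolation=cv2.INTER_CUBIC); cv2.imwrite("pics/topcrop.png",big)
E
```

```text
[ 529.07501533 -191.55303163] -26.702208444667438 [[ 3.1 -0.1]
 [-0.4 -0.1]
 [-1.3  2.6]
 [ 0.  -0.3]
 [-1.1 -0.4]
 [ 1.6  0.1]]
34 369.0882352941176 260.9117647058824
[ 378.67062365 -208.55457998    7.        ] -173.55072379036287
```

Request:
send_rows(
  moves=[
    [[0.01,-0.05,-0.01,0,1],[0.02,-0.11,-0.01,0,1],[0.03,-0.17,-0.01,0,1],[0.04,-0.23,-0.01,0,1],[0.05,-0.29,-0.01,0,1],[0.06,-0.34,-0.01,0,1],[0.06,-0.354,-0.01,0,1],[0.06,-0.354,-0.01,0,1],[0.06,-0.354,-0.01,0,1]],
  ],
)

```text
time: 4.42
position: [649.5, 162.0, 340.5]
tool_rot: [180.0, -0.0, -0.0]
ft_force: [-0.2, -0.1, 1.0]
gripper_width: 85.5
```

```bash
python3 -c "
from m import *
look('w2.png',['red_jar_center','mid_jar_center','jar_red'])
"
```

```text
4.425 [649.53630626 161.99681576 340.48509639] [ 1.79969922e+02 -1.00477577e-02 -3.26713908e-02]
red_jar_center [339.2 145.2] 0.82 [690. 140. 160.]
red_jar_center [320.1 245.1] 0.61 [578.1 159.6 160. ]
red_jar_center [248.6 193.3] 0.61 [639.2 236.5 160. ]
mid_jar_center [318.7 226.2] 0.94 [576.  161.1  96. ]
jar_red [342.5 141.8] 0.88 [690.4 134.1 128. ]
jar_red [322.3 236.4] 0.85 [575.  156.7 128. ]
jar_red [256.1 189. ] 0.66 [635.8 235.  128. ]
```

View pics/w2.png

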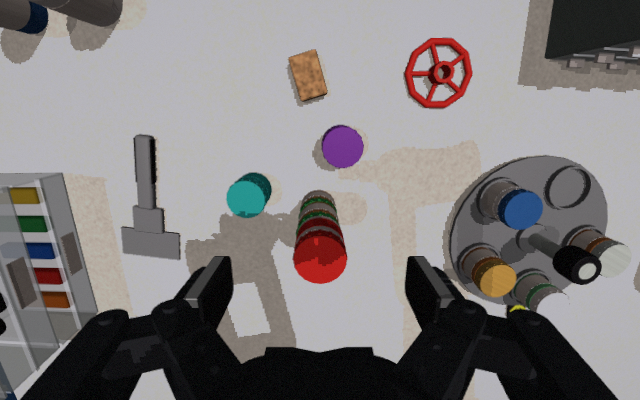

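Red lid top at about (320,259), directly in line with the fingers. The look-alikes are low and clear of the path.

```bash
python3 - <<'E'
from h import *
im=cv2.imread("pics/w2.png"); z=np.load("w2.npz"); c=[z[k] for k in "KdRt"]
hsv=cv2.cvtColor(im,cv2.COLOR_BGR2HSV)
m=((hsv[...,0]<8)|(hsv[...,0]>172))&(hsv[...,1]>180)&(hsv[...,2]>190)
m[:220]=0;m[300:]=0;m[:,280:]&=True;m[:,:280]=0;m[:,360:]=0
n,l,st,ce=cv2.connectedComponentsWithStats(m.astype(np.uint8)); i=1+st[1:,4].argmax(); print(st[i],ce[i])
t=atz("",ce[i],192,c); print(t)
a=np.linspace(0,6.28,9)[:-1]; print(np.round(proj("",np.c_[t[0]+28*np.cos(a),t[1]+28*np.sin(a),0*a+192],c)))
delta((t[0],t[1],166),0)
E
```

```text
Traceback (most recent call last):
ValueError: attempt to get argmax of an empty sequence
```

```bash
python3 - <<'E'
from h import *
im=cv2.imread("pics/w2.png"); z=np.load("w2.npz"); c=[z[k] for k in "KdRt"]
hsv=cv2.cvtColor(im,cv2.COLOR_BGR2HSV); print(hsv[259,320],hsv[225,319],hsv[270,310], hsv[215:285:5,319].tolist())
m=((hsv[...,0]<8)|(hsv[...,0]>172))&(hsv[...,1]>150)&(hsv[...,2]>hsv[259,320,2]-25)
m[:220]=0;m[300:]=0;m[:,:280]=0;m[:,360:]=0
n,l,st,ce=cv2.connectedComponentsWithStats(m.astype(np.uint8)); i=1+st[1:,4].argmax(); print(st[i],ce[i])
t=atz("",ce[i],192,c); print(t)
a=np.linspace(0,6.28,9)[:-1]; print(np.round(proj("",np.c_[t[0]+28*np.cos(a),t[1]+28*np.sin(a),0*a+192],c)).tolist())
delta((t[0],t[1],166),0)
E
```

```text
[  0 224 122] [  1 186  85] [  1 221 179] [[64, 109, 82], [0, 225, 59], [1, 186, 85], [0, 250, 56], [3, 240, 70], [2, 224, 123], [1, 212, 125], [1, 212, 124], [1, 214, 124], [0, 212, 124], [1, 218, 180], [1, 211, 181], [1, 215, 180], [1, 216, 181]]
[ 293  236   54   48 1952] [319.61116803 259.23872951]
[577.03147549 160.32985638 192.        ]
[[320.0, 234.0], [300.0, 242.0], [293.0, 259.0], [301.0, 276.0], [320.0, 283.0], [338.0, 276.0], [347.0, 259.0], [339.0, 242.0]]
rows: [-0.0726  0.002   0.1745] turn -0.0
```

Request:
send_rows(
  moves=[
    [[-0.04,0.001,0,0,1],[-0.0716,0.0017,0.02,0,1],[-0.0716,0.0017,0.06,0,1],[-0.0716,0.0017,0.1,0,1],[-0.0716,0.0017,0.14,0,1],[-0.0716,0.0017,0.165,0,1],[-0.0716,0.0017,0.1755,0,1],[-0.0716,0.0017,0.1755,0,1],[-0.0716,0.0017,0.1755,0,1]],
  ],
  newtons=40,
)

```text
time: 5.75
position: [578.9, 162.0, 166.6]
tool_rot: [-180.0, -0.1, 0.0]
ft_force: [-0.7, -0.4, 0.3]
gripper_width: 85.6
```

```bash
python3 -c "
from m import *
look('w3.png',[])
delta((578,160.5,165),0)
"
```

```text
5.75 [578.85516889 161.98052278 166.59010884] [-1.79972042e+02 -1.45318673e-01  4.87673440e-02]
rows: [-0.0009  0.0016  0.0016] turn 0.1
```

View pics/w3.png

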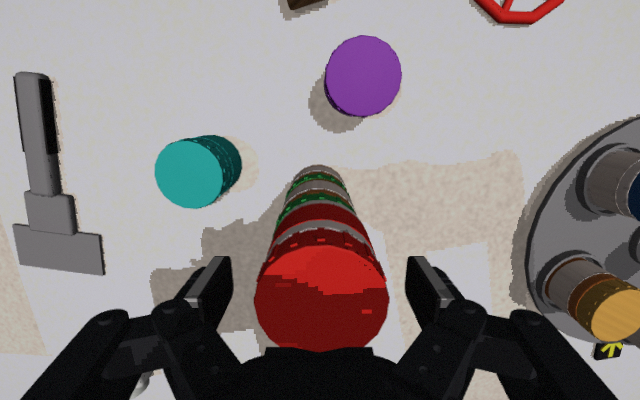

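The lid spans columns 255–388 and the fingers 232–407, so it is off by under 1 mm in y. Correcting by that small amount, then closing.

```bash
python3 -c "
from h import *
z=np.load('w3.npz'); c=[z[k] for k in 'KdRt']
for y in (245,354): print(atz('',(321.5,y),192,c))
print(arm.get_state()['position'])
"
```

```text
[603.55930119 160.37216794 192.        ]
[551.57197096 160.23418922 192.        ]
[578.89138803 162.07246005 166.64169588]
```

Request:
send_rows(
  moves=[
    [[-0.001,0.001,0,0,1],[-0.001,0.001,0,0,0.75],[-0.001,0.001,0,0,0.6],[-0.001,0.001,0,0,0.5],[-0.001,0.001,0,0,0.4],[-0.001,0.001,0,0,0.4],[-0.001,0.001,0,0,0.4],[-0.001,0.001,0,0,0.4]],
  ],
  newtons=40,
)

```text
time: 6.8
position: [577.2, 161.1, 165.3]
tool_rot: [-180.0, -0.1, 0.1]
ft_force: [-0.1, -0.3, 5.7]
gripper_width: 55.5
```

Request:
send_rows(
  moves=[
    [[0,0,-0.005,0,0.4],[0,0,-0.015,0,0.4],[0,0,-0.035,0,0.4],[0,0,-0.065,0,0.4],[0,0,-0.09,0,0.4],[0,0,-0.1,0,0.4],[0,0,-0.1,0,0.4],[0,0,-0.1,0,0.4]],
  ],
)

```text
time: 7.8
position: [576.3, 160.9, 263.5]
tool_rot: [180.0, 0.1, 0.1]
ft_force: [0.4, -0.8, -2.6]
gripper_width: 55.1
```

```bash
python3 -c "
from m import *
look('w4.png',['mid_jar_center'])
for n in('top','scene'):
  arm.capture(n)
  for r in arm.tip_of('mid_jar_center',n)[:1]: print(n,r,atz(n,r['centre'],96))
delta((560,-225,265),0)
"
```

```text
7.8 [576.29027094 160.87616676 263.52628172] [1.79980042e+02 1.07079711e-01 6.32413556e-02]
mid_jar_center [318.8 188.2] 0.68 [574.3 159.9  96. ]
top {'centre': [254.2, 193.9], 'confidence': 0.63} [570.2091967 159.3344899  96.       ]
scene {'centre': [370.1, 190.6], 'confidence': 0.83} [569.40572778 159.39550886  96.        ]
rows: [-0.017   0.3859 -0.0008] turn 0.1
```

Request:
send_rows(
  moves=[
    [[0,0.015,0,0,0.4],[-0.002,0.05,0,0,0.4],[-0.004,0.095,0,0,0.4],[-0.006,0.14,0,0,0.4],[-0.008,0.185,0,0,0.4],[-0.01,0.23,0,0,0.4],[-0.012,0.275,0,0,0.4],[-0.014,0.32,0,0,0.4],[-0.016,0.36,0,0,0.4],[-0.017,0.38,0,0,0.4],[-0.017,0.386,0,0,0.4],[-0.017,0.386,0,0,0.4]],
  ],
)

```text
time: 9.6
position: [560.3, -224.6, 264.7]
tool_rot: [-180.0, 0.0, 0.1]
ft_force: [-0.1, 0.0, -1.2]
gripper_width: 55.4
```

Request:
send_rows(
  moves=[
    [[0,0,0,0,0.4],[0,0,0,0,0.4],[0,0,0,0,0.4]],
  ],
)

```text
time: 9.98
position: [560.4, -224.4, 264.9]
tool_rot: [-180.0, -0.0, 0.1]
ft_force: [-0.5, -1.0, -1.0]
gripper_width: 55.2
```

```bash
python3 -c "
from m import *
look('w5.png',['empty_well','carousel_base','front_spot'])
"
```

```text
9.975 [ 560.43629218 -224.41178746  264.85599903] [-1.79999838e+02 -4.99987977e-03  1.15829009e-01]
empty_well [323.7 125.9] 0.68 [ 617.5 -231.3   22. ]
carousel_base [294.4 189.8] 0.66 [ 531.9 -192.2    0. ]
```

View pics/w5.png

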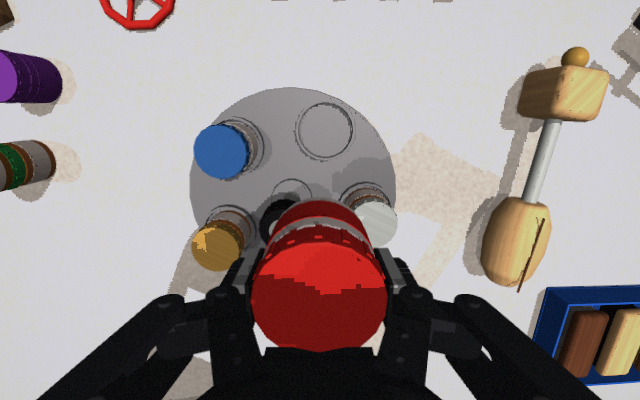

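The ring is visible at about columns 296–355, rows 102–158. I'll fit its circle by image gradient.

```bash
cat > ring.py <<'E'
from h import *
def ring(f,x0,y0):
    im=cv2.imread(f"pics/{f}.png"); z=np.load(f+".npz"); c=[z[k] for k in "KdRt"]
    g=cv2.GaussianBlur(cv2.cvtColor(im,cv2.COLOR_BGR2GRAY),(0,0),0.8).astype(np.float32)
    G=np.hypot(cv2.Sobel(g,5,1,0),cv2.Sobel(g,5,0,1)); G=np.minimum(G,60)
    a=np.linspace(0,2*np.pi,120,endpoint=False); best=[]
    for x in np.arange(x0-10,x0+10.1,.5):
        for y in np.arange(y0-10,y0+10.1,.5):
            s=0
            for r,h in((35,32),(32,32)):
                p=proj("",np.c_[x+r*np.cos(a),y+r*np.sin(a),0*a+h],c).astype(np.float32)
                s+=cv2.remap(G,p[None,:,0],p[None,:,1],1).mean()
            best.append((s,x,y))
    best.sort(reverse=True); print(f,np.round(best[:6],1).tolist()); _,x,y=best[0]
    p=proj("",np.c_[x+35*np.cos(a),y+35*np.sin(a),0*a+32],c); u,v=p.mean(0).astype(int)
    big=cv2.resize(im[v-45:v+45,u-60:u+60],None,fx=4,fy=4,interpolation=1)
    for r in(35,32):
        p=proj("",np.c_[x+r*np.cos(a),y+r*np.sin(a),0*a+32],c)
        for q in p: cv2.circle(big,tuple(int(t) for t in (q-[u-60,v-45])*4+2),1,(0,0,255),-1)
    return big
E
python3 -c "
from ring import *
cv2.imwrite('pics/r5.png',np.hstack([ring('w5',617,-230)[:, :400],ring('w1',617,-230)[:, :400]]))
arm.capture('top')
"
```

```text
w5 [[105.5, 611.0, -230.0], [104.9, 610.5, -230.0], [104.2, 610.5, -230.5], [104.1, 611.0, -230.5], [103.7, 611.0, -229.5], [103.6, 611.5, -230.0]]
w1 [[100.1, 611.5, -229.5], [99.8, 611.0, -229.5], [99.6, 612.0, -229.5], [99.3, 611.5, -229.0], [99.2, 611.0, -229.0], [99.1, 610.5, -229.5]]
```

View pics/r5.png

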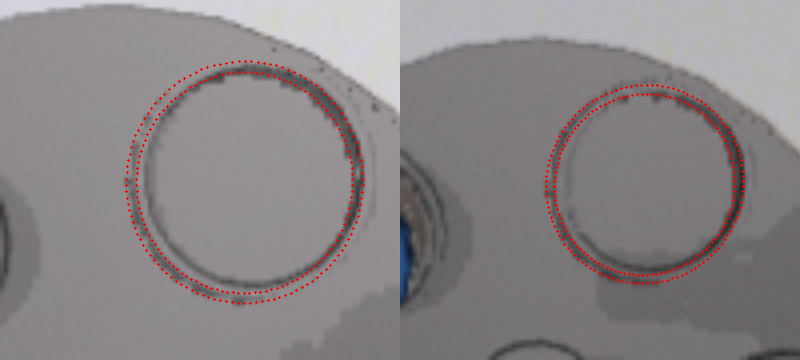

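```bash
sed -i 's/((35,32),(32,32))/((32,22),(32,32),(35,32),(35,22))/; s/for r in(35,32):/for r in(32,):/; s/0\*a+32\],c)$/0*a+22],c)/; s/np.minimum(G,60)/np.minimum(G,40)/' ring.py
python3 -c "
from ring import *
cv2.imwrite('pics/r6.png',np.hstack([ring('w5',614,-232)[:, :400],ring('w1',614,-232)[:, :400]]))
# tray rim fit via same idea
for f in('w5','w1'):
    im=cv2.imread(f'pics/{f}.png'); z=np.load(f+'.npz'); c=[z[k] for k in 'KdRt']
    g=cv2.GaussianBlur(cv2.cvtColor(im,6),(0,0),1).astype(np.float32); G=np.minimum(np.hypot(cv2.Sobel(g,5,1,0),cv2.Sobel(g,5,0,1)),80)
    a=np.radians(np.arange(-100,100,1)); b=[]
    for h in (15,18,22):
     for x in np.arange(520,540,.5):
      for y in np.arange(-200,-182,.5):
        p=proj('',np.c_[x+135*np.cos(a),y+135*np.sin(a),0*a+h],c).astype(np.float32); b.append((cv2.remap(G,p[None,:,0],p[None,:,1],1).mean(),x,y,h))
    b.sort(reverse=True); print(f,b[:4])
print(arm.get_state()['position'])
"
```

```text
w5 [[148.7, 611.0, -230.0], [148.5, 610.5, -230.0], [148.0, 611.0, -229.5], [148.0, 611.0, -230.5], [147.9, 610.5, -229.5], [147.6, 610.5, -230.5]]
w1 [[143.1, 611.0, -229.0], [142.9, 610.5, -229.0], [142.9, 610.5, -229.5], [142.8, 611.5, -229.0], [142.8, 610.0, -229.5], [142.7, 611.0, -229.5]]
w5 [(np.float32(76.248634), np.float64(528.0), np.float64(-190.5), 22), (np.float32(76.19164), np.float64(527.5), np.float64(-190.5), 22), (np.float32(76.06379), np.float64(528.0), np.float64(-191.0), 22), (np.float32(76.04814), np.float64(528.0), np.float64(-189.5), 18)]
w1 [(np.float32(79.848564), np.float64(528.0), np.float64(-190.5), 15), (np.float32(79.829056), np.float64(527.5), np.float64(-190.5), 15), (np.float32(79.824715), np.float64(528.0), np.float64(-191.0), 15), (np.float32(79.801994), np.float64(527.5), np.float64(-190.5), 18)]
[ 560.27062324 -224.98815699  264.7994672 ]
```

View pics/r6.png

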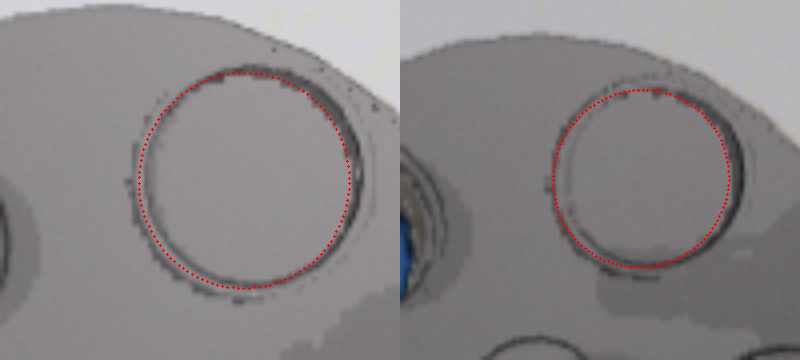

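Axis is near (528,-190.7) and the well near (612.5,-231.8). Lowering there.

Request:
send_rows(
  moves=[
    [[0.02,0.003,0,0,0.4],[0.045,0.006,0,0,0.4],[0.0522,0.007,0.01,0,0.4],[0.0522,0.007,0.045,0,0.4],[0.0522,0.007,0.085,0,0.4],[0.0522,0.007,0.12,0,0.4],[0.0522,0.007,0.15,0,0.4],[0.0522,0.007,0.17,0,0.4],[0.0522,0.007,0.18,0,0.4],[0.0522,0.007,0.185,0,0.4],[0.0522,0.007,0.185,0,0.4],[0.0522,0.007,0.185,0,0.4]],
  ],
)

```text
time: 11.72
position: [613.2, -232.3, 81.1]
tool_rot: [180.0, -0.1, 0.1]
ft_force: [0.1, -0.4, -1.6]
gripper_width: 55.0
```

```bash
python3 -c "
from m import *
look('w6.png',['carousel_knob']); print(arm.get_state()['ft_force'])
save('scene','s6.png'); im=cv2.imread('pics/s6.png')[150:290,170:330]
im2=cv2.imread('pics/w6.png')
cv2.imwrite('pics/c6.png',np.hstack([cv2.resize(im,(400,350),interpolation=2),cv2.resize(im2,(400,350))]))
"
```

```text
11.725 [ 613.23010578 -232.30953752   81.07740895] [ 1.79954022e+02 -1.01513963e-01  6.46087031e-02]
[-0.16227546 -0.3735802  -1.6555069 ]
```

View pics/c6.png

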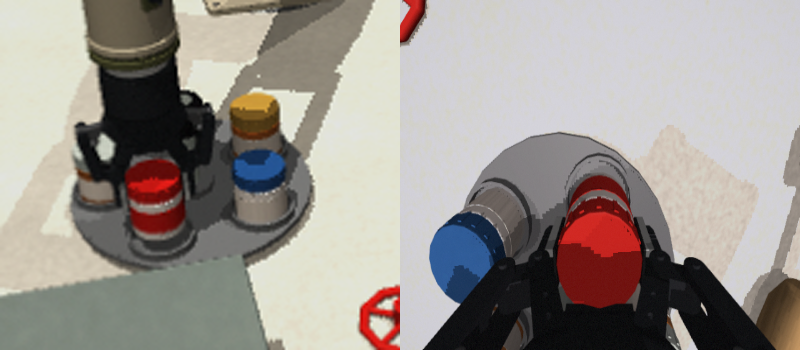

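Jar is about 10 mm above the ring and centred over it in both views. Lowering in small steps.

Request:
send_rows(
  moves=[
    [[0,0,0.004,0,0.4],[0,0,0.008,0,0.4],[0,0,0.012,0,0.4],[0,0,0.015,0,0.4],[0,0,0.017,0,0.4],[0,0,0.017,0,0.4]],
  ],
)

```text
time: 12.62
position: [612.3, -231.9, 62.5]
tool_rot: [-180.0, 0.0, 0.1]
ft_force: [-0.9, -0.3, -1.2]
gripper_width: 55.2
```

Request:
send_rows(
  moves=[
    [[0,0,0.001,0,0.4],[0,0,0.002,0,0.4],[0,0,0.003,0,0.4],[0,0,0.003,0,0.4]],
  ],
)

```text
time: 13.12
position: [612.4, -231.9, 59.7]
tool_rot: [-180.0, 0.0, 0.1]
ft_force: [0.3, -0.4, -0.9]
gripper_width: 54.9
```

Request:
send_rows(
  moves=[
    [[0,0,0.0007,0,0.4],[0,0,0.0014,0,0.4],[0,0,0.0014,0,0.4]],
  ],
)

```text
time: 13.5
position: [612.6, -232.0, 59.3]
tool_rot: [180.0, -0.0, 0.1]
ft_force: [-4.0, 1.3, 5.4]
gripper_width: 55.2
```

Request:
send_rows(
  moves=[
    [[0,0,0.0007,0,0.4],[0,0,0.001,0,0.4],[0,0,0.001,0,0.4]],
  ],
)

```text
time: 13.88
position: [612.6, -232.0, 59.3]
tool_rot: [180.0, -0.0, 0.1]
ft_force: [-6.7, 4.1, 12.1]
gripper_width: 55.3
```

Floor contact at z 59.3, as predicted. Easing off 1 mm, opening and rising.

Request:
send_rows(
  moves=[
    [[0,0,-0.0012,0,0.4],[0,0,-0.0012,0,0.6],[0,0,-0.0012,0,0.75],[0,0,-0.0012,0,0.9],[0,0,-0.0012,0,0.9],[0,0,-0.01,0,0.9],[0,0,-0.03,0,0.9],[0,0,-0.07,0,0.9],[0,0,-0.12,0,1],[0,0,-0.17,0,1],[0,0,-0.2,0,1],[0,0,-0.2,0,1]],
  ],
)

```text
time: 15.38
position: [614.4, -232.9, 263.6]
tool_rot: [179.8, -0.5, 0.1]
ft_force: [-0.1, -0.2, 0.2]
gripper_width: 85.1
```

```bash
python3 -c "
from m import *
look('w7.png',['carousel_knob','empty_well','red_jar_center','front_spot'])
save('scene','s7.png'); im=cv2.imread('pics/s7.png')[150:290,170:330]
im2=cv2.imread('pics/w7.png')
cv2.imwrite('pics/c7.png',np.hstack([cv2.resize(im,(280,245),interpolation=2),cv2.resize(im2[:392],(400,245))]))
"
```

```text
15.375 [ 614.35066632 -232.85366146  263.64992416] [ 1.79780943e+02 -4.67266289e-01  6.44406925e-02]
carousel_knob [277.3 273.4] 0.78 [ 528.5 -191.2  118. ]
red_jar_center [315.8 181.1] 0.9 [ 635.4 -231.7  160. ]
red_jar_center [ 22.7 127.3] 0.76 [6.801e+02 2.000e-01 1.600e+02]
red_jar_center [135.3  36.9] 0.45 [ 741.5 -102.6  160. ]
front_spot [295.4 296.8] 0.94 [ 435.4 -201.1   22. ]
```

View pics/w7.png

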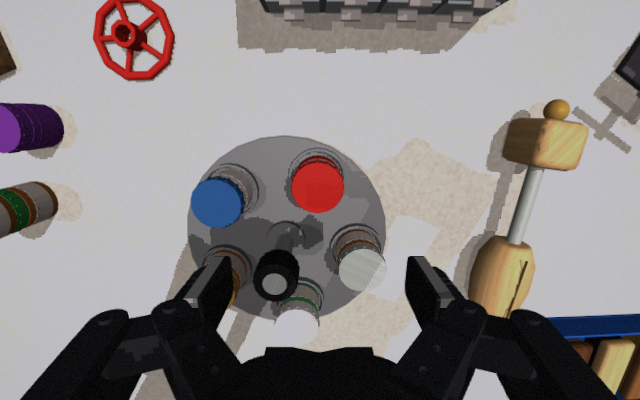

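The red jar sits in its well at pixel (318,187), and the knob at (277,273) gives (528.5,-191). Next I go above the knob with yaw ~165°, which leaves joint 6 room to turn ~147° clockwise and lets the wrist camera see the arrow.

Request:
send_rows(
  moves=[
    [[-0.01,-0.005,0,-10,1],[-0.03,-0.015,0,-20,1],[-0.05,-0.025,0,-30,1],[-0.07,-0.035,0,-40,1],[-0.084,-0.041,0,-50,1],[-0.084,-0.041,0,-60,1],[-0.084,-0.041,0,-70,1],[-0.084,-0.041,0,-80,1],[-0.084,-0.041,0,-90,1],[-0.084,-0.041,0,-100,1],[-0.084,-0.041,0,-110,1],[-0.084,-0.041,0,-120,1]],
  ],
)

```text
time: 17.18
position: [527.9, -190.9, 256.2]
tool_rot: [-179.9, -0.1, 120.4]
ft_force: [0.2, 0.2, -0.5]
gripper_width: 85.5
```

Request:
send_rows(
  moves=[
    [[0,0,0,-10,1],[0,0,0,-20,1],[0,0,0,-30,1],[0,0,0,-40,1],[0,0,0,-45,1],[0,0,0,-45,1],[0,0,0,-45,1],[0,0,0,-45,1]],
  ],
)

```text
time: 18.18
position: [528.3, -191.1, 257.2]
tool_rot: [180.0, -0.0, 165.0]
ft_force: [-0.5, 0.1, -0.5]
gripper_width: 85.0
```

```bash
python3 -c "
from m import *
c=look('w8.png',['carousel_knob','front_spot','carousel_base','empty_well'])
im=cv2.imread('pics/w8.png'); hsv=cv2.cvtColor(im,cv2.COLOR_BGR2HSV)
u,v=proj('',[[378,-208,7]],c)[0]; print('arrow exp',u,v)
m=cv2.inRange(hsv,(22,130,80),(38,255,255)); u,v=int(u),int(v); w=np.zeros_like(m); w[max(0,v-45):v+45,u-45:u+45]=1
ys,xs=np.nonzero(m*w); a=atz('',(xs.mean(),ys.mean()),7,c); print(len(xs),xs.mean(),ys.mean(),a,np.degrees(np.arctan2(a[1]+191,a[0]-528.3)))
delta((528.3,-191,113),165)
"
```

```text
18.175 [ 528.34363784 -191.06188364  257.18812242] [ 1.79996574e+02 -1.87600474e-02  1.64994397e+02]
carousel_knob [322.3 196.9] 0.97 [ 527.5 -188.8  118. ]
carousel_base [320.2 172.7] 0.71 [ 527.3 -190.3    0. ]
empty_well [308.5 241.1] 0.47 [ 608.  -228.1   22. ]
arrow exp 272.4660995828344 56.15715565555149
331 270.3716012084592 54.18429003021148 [ 375.31184886 -209.72333057    7.        ] -173.02260009592837
rows: [0.0002 0.     0.1444] turn 0.0
```

View pics/w8.png

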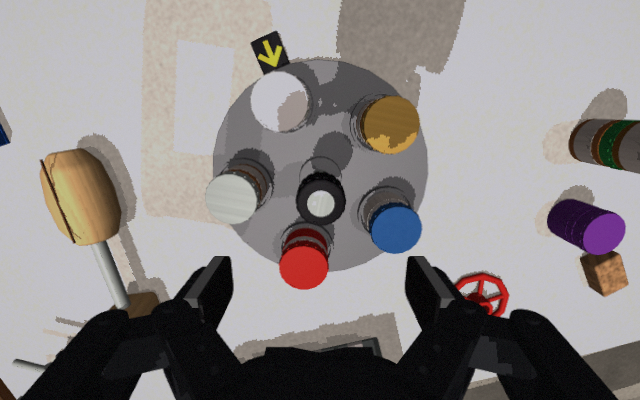

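Arrow clearly seen at (270,54). Lids: red (304,267), blue (396,228), brass (390,125), white (281,102), silver (231,199). Knob top (320,203) is centred between the fingers.

```bash
python3 - <<'E'
from h import *
from scipy.optimize import least_squares
z=np.load("w8.npz"); c=[z[k] for k in "KdRt"]
px=np.array([[304,267],[396,228],[390,125],[281,102],[231,199],[320.5,204]])
def model(p):
    ax,ay,th=p; a=th+np.arange(5)*np.deg2rad(72)
    return proj("",np.vstack([np.c_[ax+95*np.cos(a),ay+95*np.sin(a),0*a+86],[[ax,ay,136]]]),c)
f=least_squares(lambda p:(model(p)-px).ravel(),[528,-191,-.45],loss="soft_l1")
A=f.x[:2]; th=np.degrees(f.x[2]); print(A,th,np.round(model(f.x)-px,1).tolist())
a=np.array([375.31,-209.72]); fr=np.degrees(np.arctan2(*(a-A)[::-1])); print("front",fr,"turn",fr-th)
delta((*A,113),165)
E
```

```text
[ 527.31087507 -190.55467669] -26.251423900667923 [[-0.1, 1.9], [0.7, 2.3], [1.6, -0.2], [-2.2, -0.5], [-0.4, 0.3], [0.0, -1.2]]
front -172.8136736173288 turn -146.56224971666086
rows: [0.0012 0.0002 0.1444] turn 0.0
```

Request:
send_rows(
  moves=[
    [[0.0003,0,0.02,0,1],[0.0003,0,0.06,0,1],[0.0003,0,0.1,0,1],[0.0003,0,0.13,0,1],[0.0003,0,0.144,0,1],[0.0003,0,0.144,0,0.8],[0.0003,0,0.144,0,0.6],[0.0003,0,0.144,0,0.4],[0.0003,0,0.144,0,0.25],[0.0003,0,0.144,0,0.25],[0.0003,0,0.144,0,0.25],[0.0003,0,0.144,0,0.25]],
  ],
  newtons=60,
)

```text
time: 19.92
position: [529.7, -189.9, 115.8]
tool_rot: [179.9, 0.2, 165.1]
ft_force: [-0.4, 8.9, 5.4]
gripper_width: 43.1
```

Request:
send_rows(
  moves=[
    [[0,0,0,2,0.25],[0,0,0,6,0.25],[0,0,0,12,0.25],[0,0,0,19,0.25],[0,0,0,26,0.25],[0,0,0,33,0.25],[0,0,0,40,0.25],[0,0,0,47,0.25],[0,0,0,54,0.25],[0,0,0,60,0.25],[0,0,0,64,0.25],[0,0,0,65,0.25]],
  ],
)

```text
time: 21.42
position: [529.9, -189.7, 115.8]
tool_rot: [179.8, -0.0, 100.0]
ft_force: [1.0, 9.7, 6.1]
gripper_width: 42.7
```

Request:
send_rows(
  moves=[
    [[0,0,0,2,0.25],[0,0,0,6,0.25],[0,0,0,12,0.25],[0,0,0,19,0.25],[0,0,0,26,0.25],[0,0,0,33,0.25],[0,0,0,40,0.25],[0,0,0,47,0.25],[0,0,0,54,0.25],[0,0,0,60,0.25],[0,0,0,64,0.25],[0,0,0,65,0.25]],
  ],
)

```text
time: 22.92
position: [530.2, -189.8, 115.8]
tool_rot: [179.9, -0.2, 35.0]
ft_force: [2.7, 9.0, 4.1]
gripper_width: 42.7
```

Request:
send_rows(
  moves=[
    [[0,0,0,3,0.25],[0,0,0,8,0.25],[0,0,0,13,0.25],[0,0,0,16,0.25],[0,0,0,16.6,0.25],[0,0,0,16.6,0.25],[0,0,0,16.6,0.25],[0,0,0,16.6,0.25]],
  ],
)

```text
time: 23.92
position: [530.2, -189.9, 115.8]
tool_rot: [180.0, -0.3, 18.5]
ft_force: [2.6, 9.5, 4.2]
gripper_width: 42.7
```

```bash
python3 - <<'E'
from m import *
c=look('w9.png',['carousel_knob'])
s=arm.get_state(); print(s['ft_force'],s['torque'],s['gripper_width'],s['joints'])
for n in('top','scene'):
    save(n,n+'9.png'); 
    for k,z in(('empty_well',22),('front_spot',22),('carousel_knob',118),('jar_red',22)):
        for r in arm.tip_of(k,n)[:2]: print(n,k,r['centre'],r['confidence'],atz(n,r['centre'],z))
# lids in wrist view expected if tray at front
A=np.array([528,-190.8]); th=np.radians(-172.9)+np.arange(5)*np.deg2rad(72)
print(np.round(proj('',np.c_[A[0]+95*np.cos(th),A[1]+95*np.sin(th),0*th+86],c)).tolist())
t=cv2.imread('pics/top9.png')[170:280,310:430]; s=cv2.imread('pics/scene9.png')[150:270,180:310]; w=cv2.imread('pics/w9.png')
cv2.imwrite('pics/c9.png',np.vstack([np.hstack([cv2.resize(t,(400,300),interpolation=2),cv2.resize(s,(400,300),interpolation=2)]),cv2.copyMakeBorder(cv2.resize(w,(480,300)),0,0,0,320,0)]))
E
```

```text
23.925 [ 530.21013735 -189.8823526   115.77303252] [179.95919058  -0.25847201  18.51540707]
carousel_knob [317.9 275.3] 0.62 [ 528.  -190.1  118. ]
[ 2.99380076 10.06166544  3.75941176] [ 0.86754867 -0.35325381 -0.05709148] 42.93185074156526 [-25.01299172   7.30154137  99.35167278   0.15465968  73.12912811
  46.42749326]
top empty_well [368.6, 243.7] 0.59 [ 432.3632426  -205.14006491   22.        ]
top front_spot [365.0, 240.5] 0.86 [ 442.36878717 -193.51852049   22.        ]
top carousel_knob [367.7, 211.4] 0.83 [ 520.02255753 -192.47859891  118.        ]
top jar_red [232.3, 189.2] 0.62 [599.61353916 241.7041447   22.        ]
top jar_red [271.3, 172.7] 0.57 [658.47148295 116.52964409  22.        ]
scene empty_well [240.8, 206.9] 0.93 [ 442.76632968 -193.1371768    22.        ]
scene front_spot [237.4, 208.8] 0.9 [ 449.68320885 -204.0576876    22.        ]
scene carousel_knob [244.4, 196.9] 0.88 [ 537.42727803 -185.48320089  118.        ]
scene jar_red [405.4, 216.1] 0.76 [616.34361171 253.29643181  22.        ]
scene jar_red [242.0, 205.9] 0.52 [ 438.6153216  -189.03634048   22.        ]
[[292.0, 371.0], [449.0, 313.0], [452.0, 135.0], [240.0, 90.0], [162.0, 263.0]]
```

View pics/c9.png

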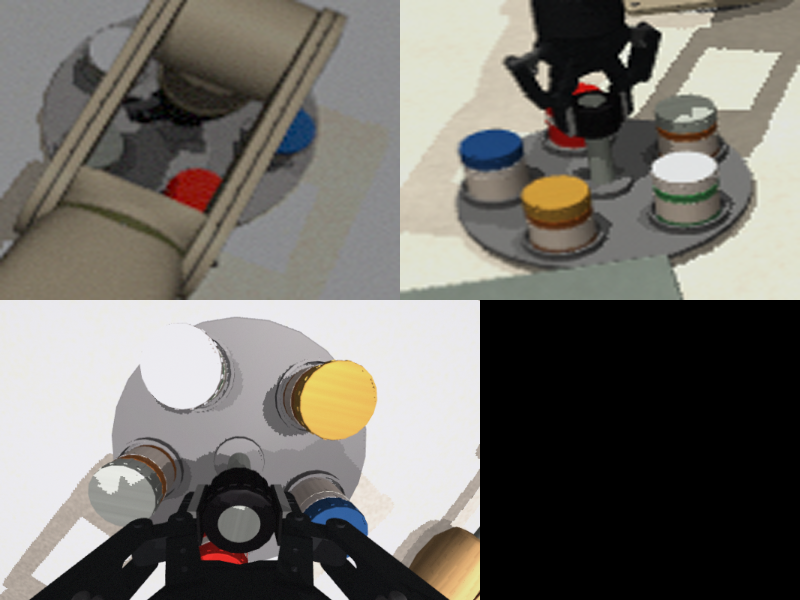

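Lids in the wrist view agree with the positions predicted for perfect alignment. I'll check that numerically, since I've used up my picture views.

```bash
python3 - <<'E'
from h import *
from scipy.optimize import least_squares
im=cv2.imread("pics/w9.png"); z=np.load("w9.npz"); c=[z[k] for k in "KdRt"]
hsv=cv2.cvtColor(im,cv2.COLOR_BGR2HSV); print(hsv[133,451],hsv[89,241])
# brass top face and white lid
m=cv2.inRange(hsv,(15,120,150),(32,255,255)); n,l,st,ce=cv2.connectedComponentsWithStats(m); i=1+st[1:,4].argmax(); print("brass",st[i],ce[i])
b=st[i][:2]+st[i][2:4]/2
g=cv2.GaussianBlur(cv2.cvtColor(im,6),(0,0),.8).astype(np.float32); G=np.minimum(np.hypot(cv2.Sobel(g,5,1,0),cv2.Sobel(g,5,0,1)),80)
a=np.linspace(0,2*np.pi,90)
def score(p,ks=(2,3,4)):
    s=0
    for k in ks:
        t=p[2]+np.deg2rad(72*k); x,y=p[0]+95*np.cos(t)+28*np.cos(a),p[1]+95*np.sin(t)+28*np.sin(a)
        q=proj("",np.c_[x,y,0*a+86],c).astype(np.float32); s+=cv2.remap(G,q[None,:,0],q[None,:,1],1).mean()
    return s
R=[(score((x,y,np.radians(t))),x,y,t) for x in np.arange(525,531.1,1) for y in np.arange(-194,-187.9,1) for t in np.arange(-178,-167.9,.5)]
R.sort(reverse=True); print(np.round(R[:5],1).tolist())
E
```

```text
[ 24 148 236] [120   4 240]
brass [ 400   80  102  107 8469] [450.5706695  133.07013815]
[[175.4, 528.0, -190.0, -173.0], [172.3, 528.0, -191.0, -172.5], [169.4, 528.0, -191.0, -173.0], [165.4, 528.0, -190.0, -173.5], [164.9, 528.0, -189.0, -173.5]]
```

```bash
python3 -c "
from h import *
for n in('top','scene'):
  arm.capture(n)
  for k in('mid_jar_center','low_jar_center'):
    for r in arm.tip_of(k,n)[:1]: print(n,k,r['confidence'],atz(n,r['centre'],96 if k[0]=='m' else 32))
s=arm.get_state(); print(s['time'],s['gripper_width'],s['ft_force'])
print(arm.sign_off())"
```

```text
top low_jar_center 0.39 [576.54653159 173.67682393  32.        ]
scene mid_jar_center 0.79 [567.78910174 162.98565905  96.        ]
scene low_jar_center 0.56 [565.18929117 169.01046575  32.        ]
24.825 42.70592916862342 [2.32873201 8.71839324 3.85390321]
the job is handed in; nothing more can be done
None
```

I loaded the red-lidded jar into the carousel's empty well, turned the carousel until that jar faced the arrow, and handed the job in at about 25 s. The gripper is still closed on the knob.

- **Loading:** I lifted the jar off the stack, lowered it into the well until it touched the floor where I expected, then let go. A wrist picture afterwards showed it standing in the well.
- **Alignment:** I turned the tray 146.6° clockwise by the knob. A fit to the lids puts the empty well's direction at −173.0°. The yellow arrow measures between −172.7° and −173.0°, so the jar is within about 0.5° of it.
- **Hold:** The grip is set to 60 N, with the fingers 42.7 mm apart on the 44 mm knob. About 9 N of steady sideways force remains, because the gripper sits about 1 mm off the knob's centre.
- **Other two stack jars:** The scene and wrist cameras put the middle jar within about 10 mm of its first estimates, which is the detectors' scatter. The bottom jar's last two estimates were 10 mm to one side of the earlier ones, at low confidence (0.39 and 0.56).
- **Checks that failed or disagreed:** The top camera did not find the middle jar in the last check. In the top and scene cameras, the detectors' well and arrow positions differed by about 12 mm. I relied on the wrist-camera measurement because it is closer.
- **Not re-checked:** I did not look at the rest of the shelf again at the end.

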